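# Seat the filler cap and hold a vibration pen on the gearbox's red measuring dot

### The job

Get this small gearbox ready for a vibration reading: first press its yellow filler cap fully home so that it cannot rattle, then take the orange vibration pen out of its stand and set its spring tip on the red dot (not the black one), with the pen square to the sloped pad. Press gently until the green band on the plunger is about half way into the pen's nose, and finish while holding the pen there, steady, without letting go. Leave the mug and the roll of tape where they are.

Things in the scene. Friction and masses are not known exactly. Their poses are not given: they have to be found in the camera images.
- gearbox: small blue worm gearbox fixed to the table, base 140 x 130 mm. Origin: centre of its underside; x runs from its front (pad side, roughly facing the robot) to its back, y to its left, z up. A bright pad 58 x 98 mm slopes on its front half; a filler boss with the cap stands 33 mm behind the origin, rim 84 mm above the table. A shaft stub reaches 90 mm out on its right
- pad: centre of the face of the sloped aluminium pad, 30 mm in front of the gearbox's origin and 62 mm up. Its z axis is the outward normal of the face, which leans 20 degrees from vertical towards the gearbox's front; its y is the gearbox's y. Red and black dot lie on this face
- red_dot: painted red dot 16 mm across, flat on the pad, the spot to measure; origin at its centre on the pad's face, 21 to 31 mm left or right of the pad's centre (its place changes with the black dot's)
- black_dot: painted black dot 16 mm across on the same pad, the spot not to be used; origin at its centre on the pad's face
- cap_top (a point): centre of the flat top of the round yellow filler cap (40 mm across, 16 mm thick). Its top is 110 mm above the table at joint value 0 and 100 mm when home
- cap (a joint): how far the cap is pushed down, m: starts at 0 to 0.003 (stands proud), 0.010 is fully home against a hard stop. It moves straight down with about 6 N of friction and stays where it is left; pressing down near its middle is enough
- stand: pen stand fixed to the table: grey block 60 x 60 x 60 mm on a dark 84 mm square foot, with an upright hole 20 mm wide right through it. Origin: centre of its underside on the table
- pen: vibration pen, 0.12 kg, hanging upright in the stand. Origin on its axis at the underside of the dark collar, which rests on the stand's top; z runs up the pen. Collar 28 mm across from 0 to 12 mm, round orange barrel 22 mm across from 12 to 96 mm (grip here), top at 100; steel nose 16 mm across down to -30; spring plunger 6 mm across down to -48. Lift it straight up 55 mm or more to clear the stand
- pen_tip (a point): the end of the round steel tip of the pen's plunger, on the pen's axis 48 mm below its origin when the plunger is out
- plunger (a joint): how far the plunger is pushed into the nose, m: 0 out, 0.014 the hard stop. Spring: about 1.5 N at 0, then 0.5 N more for each mm (5 N at 0.007). The green band meets the nose's edge at 0.003 and is swallowed at 0.011
- enamel_mug: white enamel mug with handle, 82 mm wide, 91 mm tall, behind the work; bystander. Origin: centre of its underside
- masking_tape: roll of masking tape 105 mm across, 25 mm thick, lying near the robot; bystander. Origin: centre of the underside
Mind the look-alikes: they are no part of the job. There is more than one size of the pen; the one meant has the size given above.

How it is judged:
By the outcome, as a careful person would: the job done as asked, in the order asked, and still so for the second after the job is handed in, while the arm keeps its last pose, push and grip.
It also fails if it takes over 48 s, if anything falls off the work surface, if the arm or the gripper's body presses on something with over 40 N, if the wrist force passes 120 N, or if a joint passes its speed limit or range.

### The arm

A 6-joint arm with a two-finger parallel gripper is mounted at the origin on a cart in front of the work surface, level with it; the furniture and walls round the work are solid. World frame = base frame: x ahead of the robot, y to its left, z up, the work surface at z = 0. Lengths are in m, angles in rad, forces in N, time in s.
With the tool pointing down it reaches from about 0.25 to 0.8 m from the base axis. Payload 8.5 kg.
Tool frame: the origin (TCP) lies midway between the tips of the shut fingers; the grasp point (between the pads) lies 19 mm behind it; z points along the fingers, y is the line along which they close (so a half turn about z gives the same grasp; the last joint's range is limited). The gripper opens to 85 mm and grips with 20 to 120 N. Pads are 22 mm wide; open, the fingers measure 114 mm over their backs; the gripper's body (76 mm by 85 mm) begins 54 mm behind the grasp point. The pads swing forward as they close: fully open they stand 13 mm farther back than shut.
Start: joints at [-1.33, 0.238, -0.013, 1.319, 0, 1.571], TCP at [0.125, -0.51, 0.231] pointing down, gripper open.
Joint ranges: [-2.66, 2.66], [-1.03, 1.9], [-1.14, 1.46], [-1.82, 2.27], [-1.45, 1.34], [-3.14, 3.14]. Speed limits (rad/s): [2.22, 2.22, 2.79, 3.14, 3.14, 3.14].

### API

Orientations are given as a unit quaternion [w, x, y, z].
In Python, from bench import ctrl gives the robot as it stands.
- The arm moves only by the tool move_arm, never from a script. Its arguments are lists of equal length, an entry for each row: "translation": the shift along the tool's x, y, z in mm, a list of three; "spin": the turn about the tool's z in degrees. A call has 1 to 12 rows; each row is the pose to reach, as a shift and turn from the pose commanded when the call began, along the tool's axes at that moment; what a row does not reach only later rows make up. A row lasts 1/12 s, in which the tool goes at most 41.7 mm and 7.16 degrees, less where a joint would pass 70% of its speed; a pose out of reach is approached as far as the arm can. A call with a gripper value outside its range is refused whole. "jaw" is the gripper's target within -1 to 1 (shut at 1, half-way at 0, fully open at -1), set as the call begins (left out, the last holds). The fingers move at their own pace and stop on an object; "newtons" is the grip in N (left out, the last holds). Time passes only in rows, so rows that repeat a pose let the fingers close. It gives the time, the measured TCP pose, the force, the opening and the grip force at its end, in the units of the state.
- ctrl.get_state(): the state, without advancing time (a new reading comes with each control period).
- ctrl.snapshot(name): name is "scene" or "top"; returns the picture (480x640x3 uint8, red, green, blue); there is no depth.
- ctrl.get_calibration(name): a dict with "intrinsics" (3x3 intrinsics, pixels), "extrinsics" (4x4, takes a point from world to camera coordinates). Camera axes: x right, y up, looking along -z (the intrinsics and any distortion apply to the point x, -y, -z); pixel columns grow to the right and rows downward; lengths in m; the calibration is good to about 2 mm. A picture is of the moment at which its call begins. get_calibration takes no time and is no camera call.
- ctrl.finish_job(): hands the job in; it is judged then, once.
The state is a dict: "clock": time; "joints": joint angles; "joint_velocities": joint speeds; "joint_torque": joint torques, N m; "tcp_pos": TCP position; "tool_rot": TCP orientation; "ft_force": force on the tool from outside, world axes, zero at the start; "torque": the same for the moment, N m; "finger_gap": finger opening in m; "grasp_force": force on a finger pad.
Only numpy, scipy, OpenCV 4.12 (cv2) and the standard library are available. Lean on these libraries where they do the work, as an engineer would, in place of code of your own. Each camera call takes 0.05 s, during which the arm holds its last target. There are 200 camera calls.

## Working session

There is one attempt and no reset: what is moved stays moved. The work goes in short steps, Python scripts to look and compute and a tool call to move; the robot and the scene stay as the last step left them, time stands still between calls to the robot, and variables do not carry over. Pictures are saved under pics/ and viewed, at most 10 in all, crops included, and the job is handed in when it is done.

Besides the shell and the picture viewer there is one more tool, called as name(argument=value, ...), one argument or row to a line, values as JSON. move_arm: Moves the arm, as the interface text tells. Its arguments: {"type":"object","properties":{"translation":{"type":"array","items":{"type":"array","items":{"type":"number"}}},"spin":{"type":"array","items":{"type":"number"}},"jaw":{"type":"number"},"newtons":{"type":"number"}},"required":["translation","spin"]}

```bash
mkdir -p pics; ls; python3 - <<'E'
from bench import ctrl
import cv2,numpy as np
np.set_printoptions(precision=4,suppress=True)
for n in("scene","top"):
    im=ctrl.snapshot(n); cv2.imwrite(f"pics/{n}0.png",im[:,:,::-1])
    c=ctrl.get_calibration(n); print({k:np.array(v) if not isinstance(v,str) else v for k,v in c.items()})
print(ctrl.get_state())
E
```

```text
pics
{'intrinsics': array([[610.6496,   0.    , 316.5134],
       [  0.    , 610.6496, 241.9313],
       [  0.    ,   0.    ,   1.    ]]), 'extrinsics': array([[ 0.7886, -0.6148, -0.0129, -0.5685],
       [ 0.4032,  0.5011,  0.7657, -0.168 ],
       [-0.4643, -0.609 ,  0.6431, -0.8632],
       [ 0.    ,  0.    ,  0.    ,  1.    ]])}
{'intrinsics': array([[556.6782,   0.    , 332.4745],
       [  0.    , 556.6782, 247.4158],
       [  0.    ,   0.    ,   1.    ]]), 'extrinsics': array([[-0.0156, -0.9999, -0.0008, -0.2175],
       [ 0.9821, -0.0155,  0.1879, -0.531 ],
       [-0.1879,  0.0021,  0.9822, -1.0745],
       [ 0.    ,  0.    ,  0.    ,  1.    ]])}
{'clock': 0.1, 'joints': array([-1.33  ,  0.2387, -0.0141,  1.3192,  0.    ,  1.5708]), 'joint_velocities': array([ 0.0003, -0.0026,  0.0011,  0.0004, -0.0012,  0.0006]), 'joint_torque': array([  0.0016, -53.9721,  34.6997,   0.0135,   0.0001,  -0.    ]), 'tcp_pos': array([ 0.1251, -0.5095,  0.2308]), 'tool_rot': array([-0.0006,  0.9928,  0.1201, -0.0001]), 'ft_force': array([ 1.0843,  0.1506, -0.63  ]), 'torque': array([0.0236, 0.0017, 0.0611]), 'grasp_force': 0.0, 'finger_gap': 0.08567324951281872}
```

View pics/scene0.png

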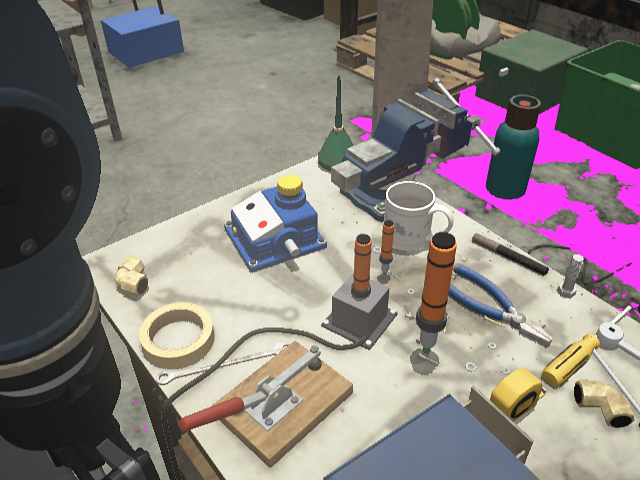

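View pics/top0.png

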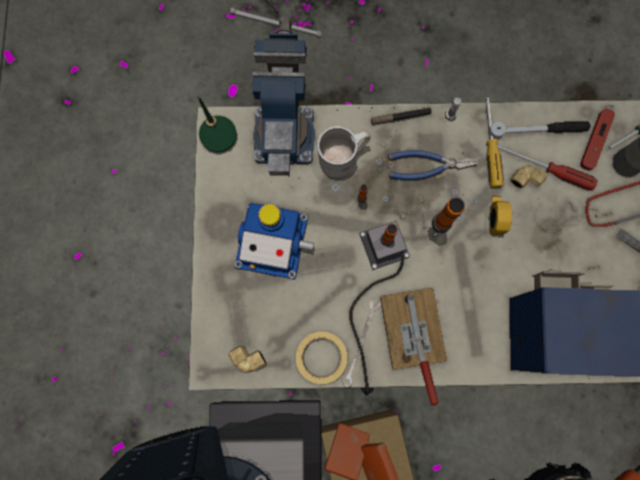

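The scene picture shows the gearbox at about (275,225), with its cap at (290,186), red dot at (263,224) and black dot at (251,207). There are three orange pens: one in the grey stand at (363,265), a small one standing free at (388,240), and a large one standing free at (437,280). The top picture puts the cap at (269,215), red dot at (280,253), black dot at (253,247) and stand at (388,240). The pen in the stand fits the description because it hangs upright with its collar on a 60 mm block. I'll measure it and confirm in a crop.

```bash
cat > h.py <<'E'
from bench import ctrl
import cv2,numpy as np
np.set_printoptions(precision=4,suppress=True)
from scipy.spatial.transform import Rotation as R
cal={n:ctrl.get_calibration(n) for n in("scene","top")}
def P(n):
    c=cal[n]; K=np.array(c["intrinsics"]); E=np.array(c["extrinsics"])
    return K@np.diag([1,-1,-1])@E[:3]
def proj(n,X):
    p=P(n)@np.append(X,1); return p[:2]/p[2]
def ray(n,uv):
    M=P(n); C=-np.linalg.solve(M[:,:3],M[:,3]); d=np.linalg.solve(M[:,:3],[uv[0],uv[1],1]); return C,d
def plane(n,uv,z):
    C,d=ray(n,uv); return C+d*(z-C[2])/d[2]
def tri(a,b):
    x=cv2.triangulatePoints(P("scene"),P("top"),np.array(a,float).reshape(2,1),np.array(b,float).reshape(2,1)); x=x[:3,0]/x[3]
    return x,np.linalg.norm(proj("scene",x)-a),np.linalg.norm(proj("top",x)-b)
def blobs(im,box,lo,hi,minA=8):
    x0,y0,x1,y1=box; h=cv2.cvtColor(im[y0:y1,x0:x1],cv2.COLOR_RGB2HSV)
    m=cv2.inRange(h,np.array(lo),np.array(hi)); n,l,s,c=cv2.connectedComponentsWithStats(m)
    return [(c[i]+[x0,y0],s[i,4],s[i,:4]+[x0,y0,0,0]) for i in np.argsort(-s[1:,4])[:3]+1 if s[i,4]>=minA]
E
python3 - <<'E'
from h import *
S=cv2.imread("pics/scene0.png")[:,:,::-1];T=cv2.imread("pics/top0.png")[:,:,::-1]
bx={"scene":(215,165,330,275),"top":(225,195,320,285)}
for n,im in(("scene",S),("top",T)):
    print(n)
    for k,lo,hi in(("yel",(20,120,120),(35,255,255)),("red",(0,120,80),(8,255,255)),("red2",(172,120,80),(180,255,255)),("blk",(0,0,0),(180,255,60)),("wht",(0,0,150),(180,60,255))):
        for b in blobs(im,bx[n],lo,hi): print(k,b)
    pb={"scene":(340,225,378,300),"top":(370,218,405,262)}[n]
    for b in blobs(im,pb,(4,130,60),(18,255,255)): print("pen",b)
a=cv2.resize(S[160:400,200:480],None,fx=2.1,fy=2.1,interpolation=cv2.INTER_CUBIC)
b=cv2.resize(T[190:280,225:420],(588,271),interpolation=cv2.INTER_CUBIC)
cv2.imwrite("pics/c1.png",a[:,:,::-1]); cv2.imwrite("pics/c2.png",cv2.resize(T[190:280,225:420],None,fx=4,fy=4,interpolation=cv2.INTER_CUBIC)[:,:,::-1])
E
```

```text
scene
yel (array([289.1398, 183.1615]), np.int32(322), array([277, 175,  26,  19]))
red (array([262.2444, 223.8222]), np.int32(45), array([258, 221,   9,   7]))
wht (array([266.4606, 213.9071]), np.int32(7510), array([215, 165, 115, 110]))
wht (array([290.8318, 244.9252]), np.int32(107), array([285, 239,  14,  14]))
wht (array([255.2727, 263.1818]), np.int32(11), array([253, 260,   5,   6]))
pen (array([361.8603, 266.6356]), np.int32(365), array([354, 253,  17,  27]))
pen (array([362.4534, 247.2236]), np.int32(161), array([355, 239,  16,  15]))
pen (array([360.8898, 284.7203]), np.int32(118), array([354, 279,  15,  11]))
top
yel (array([269.0565, 213.9435]), np.int32(336), array([259, 204,  21,  21]))
red (array([279.0789, 252.3684]), np.int32(38), array([276, 249,   7,   7]))
blk (array([271.8553, 268.0658]), np.int32(76), array([253, 264,  38,   8]))
blk (array([252.4 , 247.04]), np.int32(25), array([250, 245,   6,   5]))
blk (array([299.1875, 249.75  ]), np.int32(16), array([297, 248,   6,   6]))
wht (array([265.0008, 249.2852]), np.int32(1206), array([240, 232,  51,  36]))
wht (array([313.661 , 237.2881]), np.int32(59), array([309, 233,  10,  11]))
wht (array([310.4524, 282.4762]), np.int32(42), array([303, 280,  15,   5]))
pen (array([388.5889, 235.3889]), np.int32(90), array([383, 228,  14,  15]))
```

View pics/c1.png

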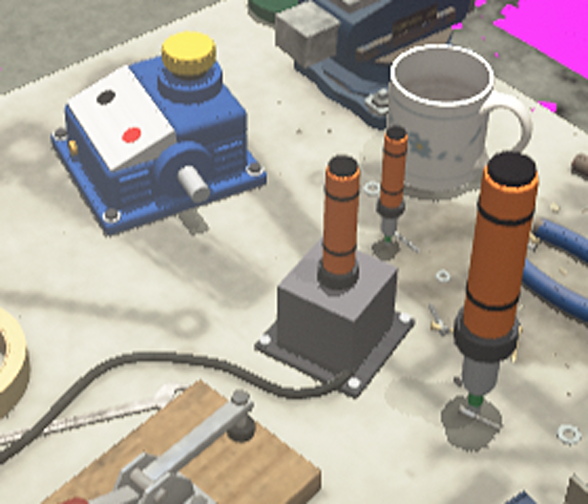

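View pics/c2.png

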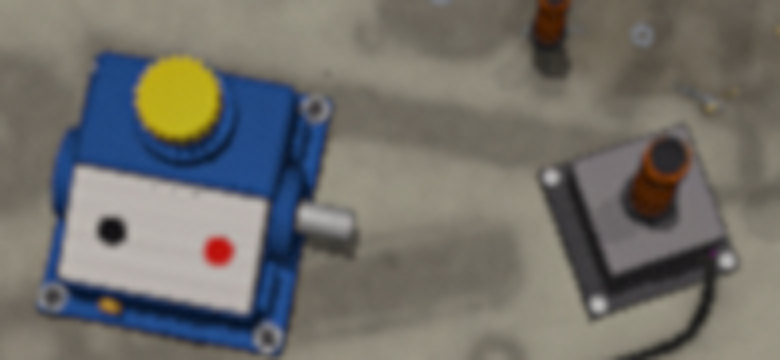

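The crops confirm that the mid-sized pen sits in the grey stand, with its top at scene (363,238) and top (392,229) and its collar at scene (362,288). The free-standing ones are the wrong sizes (small and large). The red dot is the one on the shaft side of the pad.

```bash
python3 - <<'E'
from h import *
c2=lambda u,v:(225+u/4-.4,190+v/4-.4); c1=lambda u,v:(200+u/2.1-.3,160+v/2.1-.3)
r=lambda n,a,b:print(n,*tri(a,b))
r("cap",c1(189,47),c2(178,96)); print(plane("top",c2(178,96),.109),plane("scene",c1(189,47),.109))
r("red",(262.2,223.8),(279.1,252.4)); r("blk",c1(106,97),(252.4,247.0))
r("pentop",c1(343.5,163),c2(669,157)); print(plane("top",c2(669,157),.16),plane("scene",c1(343.5,163),.16))
print("foot screws",[plane("top",c2(*p),.012) for p in((551,177),(727,261),(598,304))])
print("block top corners",[plane("top",c2(*p),.06) for p in((572,163),(684,130),(724,235),(613,275))])
s=[plane("top",c2(*p),.012) for p in((55,297),(267,338),(315,107))]; print("base screws",s)
print("pad corners",[plane("top",c2(*p),z) for p,z in(((75,166),.072),((268,199),.072),((253,314),.052),((58,277),.052))])
E
```

```text
cap [ 0.5855 -0.104   0.1074] 0.13438974934811762 0.13699729964687912
[ 0.5849 -0.104   0.109 ] [ 0.5844 -0.106   0.109 ]
red [ 0.5169 -0.1194  0.0636] 0.19223469039110722 0.18850991916603288
blk [ 0.5286 -0.066   0.0633] 0.13862329540830381 0.14093992999825156
pentop [ 0.5397 -0.335   0.1621] 0.5431224317000725 0.47180478548206456
[ 0.5394 -0.3348  0.16  ] [ 0.5422 -0.3333  0.16  ]
foot screws [array([ 0.5629, -0.2891,  0.012 ]), array([ 0.5166, -0.3796,  0.012 ]), array([ 0.495 , -0.3117,  0.012 ])]
block top corners [array([ 0.5595, -0.2971,  0.06  ]), array([ 0.5757, -0.3541,  0.06  ]), array([ 0.5214, -0.3721,  0.06  ]), array([ 0.502 , -0.3159,  0.06  ])]
base screws [array([ 0.5031, -0.0297,  0.012 ]), array([ 0.4799, -0.1398,  0.012 ]), array([ 0.6026, -0.1654,  0.012 ])]
pad corners [array([ 0.5593, -0.0487,  0.072 ]), array([ 0.541 , -0.1448,  0.072 ]), array([ 0.4864, -0.1357,  0.052 ]), array([ 0.5068, -0.0378,  0.052 ])]
```

Measured layout:
- **Gearbox:** yaw is about -12°.
- **Cap:** (0.585, -0.1045).
- **Red dot:** (0.5175, -0.1193, 0.062).
- **Pen:** (0.540, -0.335), upright.

The tool can only stay vertical, so the pen will need its 20° tilt by pivoting in the grip against the stand's hole. I'll press the cap first.

move_arm(
  translation=[
    [40, -20, -20],
    [80, -40, -45],
    [543, -284, -45],
    [543, -284, -45],
    [543, -284, -45],
    [543, -284, -45],
    [543, -284, -45],
    [543, -284, -45],
    [543, -284, -45],
    [543, -284, -45],
    [543, -284, -45],
    [543, -284, -45],
  ],
  spin=[0, 0, 0, 0, 0, 0, 0, 0, 0, 0, 0, 0],
  jaw=1,
  newtons=40,
)

```text
clock: 1.1
tcp_pos: [0.4949, -0.1833, 0.2743]
tool_rot: [-0.0, 0.993, 0.12, -0.0]
ft_force: [1.4, -2.0, -0.8]
finger_gap: 0.0002
grasp_force: 0.0
```

```bash
python3 -c "
from h import *
s=ctrl.get_state(); print(s)"
```

```text
{'clock': 1.1, 'joints': array([-0.3546,  0.2332,  0.0893,  1.4272,  0.    ,  2.546 ]), 'joint_velocities': array([ 0.8569,  0.3937,  0.5354,  0.1368, -0.0008,  0.8553]), 'joint_torque': array([ -4.4191, -58.9881,  31.7595,   0.1352,   0.1924,  -1.3329]), 'tcp_pos': array([ 0.4949, -0.1833,  0.2743]), 'tool_rot': array([-0.0001,  0.9927,  0.1202, -0.0001]), 'ft_force': array([ 1.4042, -2.0286, -0.7558]), 'torque': array([-0.1176, -0.0259,  0.0028]), 'grasp_force': 0.0, 'finger_gap': 0.00019087864888593306}
```

move_arm(
  translation=[
    [35, -17, 0],
    [65, -34, 40],
    [65, -34, 70],
    [65, -34, 80],
    [65, -34, 80],
    [65, -34, 80],
    [65, -34, 80],
    [65, -34, 80],
    [65, -34, 80],
    [65, -34, 80],
    [65, -34, 80],
    [65, -34, 80],
  ],
  spin=[-7, -14, -21, -28, -35, -42, -49, -56, -63, -70, -77, -77],
)

```text
clock: 2.1
tcp_pos: [0.5486, -0.1365, 0.1941]
tool_rot: [-0.0, 0.7, 0.714, -0.0]
ft_force: [0.1, -0.1, -0.1]
finger_gap: 0.0001
grasp_force: 0.0
```

```bash
cat > d.py <<'E'
import sys
from h import *
s=ctrl.get_state(); M=R.from_quat(s["tool_rot"],scalar_first=True).as_matrix()
print(s["clock"],s["tcp_pos"],"yaw",np.degrees(np.arctan2(M[1,0],M[0,0])),"z",M[:,2],"q",s["joints"],s["ft_force"],s["finger_gap"])
if len(sys.argv)>3: print("tool mm",1000*M.T@(np.array(sys.argv[1:4],float)-s["tcp_pos"]))
E
python3 d.py 0.585 -0.1045 0.115
```

```text
2.1 [ 0.5486 -0.1365  0.1941] yaw 91.12097055369175 z [-0.0008  0.0003 -1.    ] q [-0.244   0.322   0.0086  1.2582  0.0001  1.3073] [ 0.1047 -0.0739 -0.1232] 0.00013630720223938378
tool mm [31.3029 37.0333 79.0879]
```

move_arm(
  translation=[
    [31, 37, 0],
    [31, 37, 35],
    [31, 37, 65],
    [31, 37, 75],
    [31, 37, 79],
    [31, 37, 82],
    [31, 37, 85],
    [31, 37, 87],
    [31, 37, 89],
    [31, 37, 91],
    [31, 37, 92],
    [31, 37, 92],
  ],
  spin=[-7, -14, -21, -28, -35, -35, -35, -35, -35, -35, -35, -35],
)

```text
clock: 3.1
tcp_pos: [0.5855, -0.1051, 0.1033]
tool_rot: [0.0, 0.458, 0.889, 0.0]
ft_force: [-1.8, 1.8, 2.8]
finger_gap: -0.0
grasp_force: 1.6
```

```bash
python3 d.py 0.585 -0.1045 0.100
```

```text
3.1 [ 0.5855 -0.1051  0.1033] yaw 125.52274700780045 z [ 0.001   0.0001 -1.    ] q [-0.1778  0.4228 -0.0777  1.0694  0.0003  0.773 ] [-1.7863  1.7528  2.7972] -3.9262169180756235e-05
tool mm [ 0.7995 -0.0671  3.3   ]
```

move_arm(
  translation=[
    [0, 0, 1],
    [0, 0, 2],
    [0, 0, 3],
    [0, 0, 3],
  ],
  spin=[0, 0, 0, 0],
)

```text
clock: 3.43
tcp_pos: [0.5855, -0.1051, 0.1002]
tool_rot: [0.0, 0.457, 0.889, 0.0]
ft_force: [-1.9, 0.5, 3.8]
finger_gap: 0.0001
grasp_force: 2.0
```

move_arm(
  translation=[
    [0, 0, 1],
    [0, 0, 2],
    [0, 0, 2],
  ],
  spin=[0, 0, 0],
)

```text
clock: 3.68
tcp_pos: [0.5856, -0.1051, 0.0999]
tool_rot: [0.001, 0.457, 0.89, 0.0]
ft_force: [-7.8, 2.1, 19.8]
finger_gap: -0.0001
grasp_force: 10.0
```

The cap is on its hard stop, with 20 N at z = 0.0999. I'll lift off, turn to yaw 168° and go over the pen with the jaw half open, because the large pen stands close by.

move_arm(
  translation=[
    [0, 0, -10],
    [0, 0, -45],
    [0, 0, -85],
    [0, 0, -120],
    [0, 0, -130],
    [0, 0, -130],
    [0, 0, -130],
  ],
  spin=[0, -7, -14, -21, -28, -35, -42.5],
  jaw=0,
)

```text
clock: 4.27
tcp_pos: [0.5863, -0.1054, 0.2294]
tool_rot: [0.002, 0.103, 0.995, -0.0]
ft_force: [-0.3, 0.3, -1.3]
finger_gap: 0.0425
grasp_force: 0.0
```

```bash
python3 d.py 0.540 -0.335 0.2; python3 - <<'E'
from h import *
T=ctrl.snapshot("top");S=ctrl.snapshot("scene")
cv2.imwrite("pics/t1.png",T[:,:,::-1]);cv2.imwrite("pics/s1.png",S[:,:,::-1])
print("large base",plane("top",(436,240),0.0),plane("scene",(424,362),0),tri((443,241),(456,207)))
for n,b in(("scene",(340,225,378,300)),("top",(370,218,405,262))):
    print([x[0] for x in blobs(S if n=="scene" else T,b,(4,130,60),(18,255,255))])
print([x for x in blobs(S,(260,165,320,210),(20,120,120),(35,255,255))])
E
```

```text
4.2667 [ 0.5863 -0.1054  0.2294] yaw 168.14627399691315 z [ 0.0034 -0.0006 -1.    ] q [-0.1778  0.3591  0.1545  1.3627  0.      0.029 ] [-0.3362  0.2605 -1.3294] 0.04246663816988604
tool mm [  -1.7252 -234.2449   29.3288]
large base [ 0.5497 -0.4453  0.    ] [ 0.5604 -0.4491  0.    ] (array([ 0.5663, -0.4433,  0.2123]), np.float64(1.027125786410404), np.float64(0.8364442131693591))
[array([361.8497, 266.6038]), array([362.3789, 247.2174]), array([360.8898, 284.7203])]
[array([388.1282, 236.3846])]
[(array([289.6324, 189.0746]), np.int32(389), array([278, 180,  25,  20]))]
```

move_arm(
  translation=[
    [-2, -234, 0],
    [-2, -234, 0],
    [-2, -234, 0],
    [-2, -234, 0],
    [-2, -234, 0],
    [-2, -234, 0],
    [-2, -234, 20],
    [-2, -234, 40],
    [-2, -234, 40],
    [-2, -234, 40],
  ],
  spin=[0, 0, 0, 0, 0, 0, 0, 0, 0, 0],
)

```text
clock: 5.2
tcp_pos: [0.5379, -0.3341, 0.1867]
tool_rot: [-0.001, 0.107, 0.994, 0.001]
ft_force: [0.1, -0.6, 1.2]
finger_gap: 0.0427
grasp_force: 0.0
```

```bash
python3 d.py 0.540 -0.335 0.102
```

```text
5.2 [ 0.5379 -0.3341  0.1867] yaw 167.71624074718088 z [-0.0021  0.0014 -1.    ] q [-0.5559  0.4432  0.1776  1.3077  0.     -0.3415] [ 0.1418 -0.5989  1.1524] 0.0427196589969965
tool mm [-2.4624 -0.4943 84.7   ]
```

move_arm(
  translation=[
    [-2, 0, 20],
    [-2, 0, 45],
    [-2, 0, 70],
    [-2, 0, 85],
    [-2, 0, 85],
    [-2, 0, 85],
  ],
  spin=[0, 0, 0, 0, 0, 0],
)

```text
clock: 5.7
tcp_pos: [0.5409, -0.3345, 0.1034]
tool_rot: [0.0, 0.105, 0.994, 0.0]
ft_force: [0.8, 0.2, 0.7]
finger_gap: 0.0429
grasp_force: 0.0
```

move_arm(
  translation=[
    [0, 0, 0],
    [0, 0, 0],
    [0, 0, 0],
    [0, 0, 0],
    [0, 0, 0],
    [0, 0, 0],
  ],
  spin=[0, 0, 0, 0, 0, 0],
  jaw=1,
  newtons=30,
)

```text
clock: 6.2
tcp_pos: [0.5417, -0.3352, 0.1046]
tool_rot: [0.002, 0.105, 0.994, -0.0]
ft_force: [0.3, 1.2, 6.4]
finger_gap: 0.0217
grasp_force: 29.7
```

```bash
python3 d.py 0.540 -0.335 0.102
```

```text
6.2 [ 0.5417 -0.3352  0.1046] yaw 167.95200267969057 z [ 0.0032 -0.0013 -1.    ] q [-0.5544  0.4876  0.0354  1.1152  0.0006 -0.3441] [0.313  1.1652 6.4398] 0.021699800268352606
tool mm [ 1.6882 -0.1966  2.5909]
```

Pen gripped, with a gap of 21.7 mm. I'll lift it 22 mm so the nose is still just inside the hole, then draw the gripper 32 mm towards the front so the pen pivots about 20° in the pads.

move_arm(
  translation=[
    [0, 0, -8],
    [0, 0, -16],
    [0, 0, -22],
    [0, 0, -22],
    [4, 0, -22],
    [8, 0, -22],
    [12, 0, -22],
    [16, 0, -22],
    [20, 0, -22],
    [24, 0, -22],
    [28, 0, -22],
    [28, 0, -22],
  ],
  spin=[0, 0, 0, 0, 0, 0, 0, 0, 0, 0, 0, 0],
)

```text
clock: 7.2
tcp_pos: [0.5122, -0.3286, 0.1244]
tool_rot: [-0.0, 0.105, 0.994, 0.0]
ft_force: [3.5, 0.0, -1.9]
finger_gap: 0.021
grasp_force: 29.9
```

```bash
python3 d.py; python3 - <<'E'
from h import *
S=ctrl.snapshot("scene");T=ctrl.snapshot("top")
a=cv2.resize(S[170:330,280:440],(600,600),interpolation=cv2.INTER_CUBIC)
cv2.imwrite("pics/s2.png",a[:,:,::-1])
E
```

```text
7.2 [ 0.5122 -0.3286  0.1244] yaw 167.94797986283285 z [-0.0007  0.0005 -1.    ] q [-0.5705  0.4316 -0.0056  1.1346  0.     -0.3602] [ 3.5432  0.01   -1.9361] 0.0209523237620605
```

View pics/s2.png

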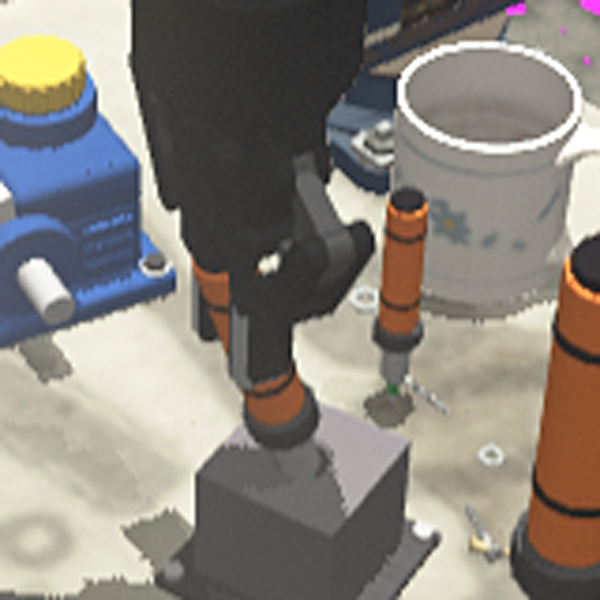

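The crop shows the pen leaning about 20° in the pads, with its nose still at the hole. I'll grip harder, lift it clear and go above the red dot.

move_arm(
  translation=[
    [0, 0, 0],
    [0, 0, 0],
    [0, 0, -20],
    [0, 0, -45],
    [0, 0, -70],
    [0, 0, -88],
    [20, 40, -90],
    [35, 75, -90],
    [50, 110, -90],
    [65, 145, -90],
    [80, 180, -90],
    [84, 206, -80],
  ],
  spin=[0, 0, 0, 0, 0, 0, 0, 0, 0, 0, 0, 0],
  newtons=70,
)

```text
clock: 8.3
tcp_pos: [0.4722, -0.1077, 0.2058]
tool_rot: [0.0, 0.105, 0.995, -0.0]
ft_force: [1.2, 0.6, -0.5]
finger_gap: 0.0205
grasp_force: 68.8
```

move_arm(
  translation=[
    [0, 0, 10],
    [0, 0, 20],
    [0, 0, 20],
    [0, 0, 20],
    [0, 0, 20],
  ],
  spin=[0, 0, 0, 0, 0],
)

```text
clock: 8.72
tcp_pos: [0.474, -0.1109, 0.1845]
tool_rot: [-0.0, 0.106, 0.994, -0.0]
ft_force: [0.1, 0.3, -0.5]
finger_gap: 0.0203
grasp_force: 69.0
```

```bash
python3 d.py .473 -.110 .167; python3 - <<'E'
from h import *
S=ctrl.snapshot("scene");cv2.imwrite("pics/s3full.png",S[:,:,::-1])
a=cv2.resize(S[120:270,210:360],(600,600),interpolation=cv2.INTER_CUBIC)
cv2.imwrite("pics/s3.png",a[:,:,::-1])
E
```

```text
8.7167 [ 0.474  -0.1109  0.1845] yaw 167.87703990319818 z [-0.0005 -0.0001 -1.    ] q [-0.2298  0.1947 -0.1928  1.1837 -0.0002 -0.0182] [ 0.0564  0.2544 -0.5451] 0.02032346368600304
tool mm [ 1.1906  0.7026 17.5204]
```

View pics/s3.png

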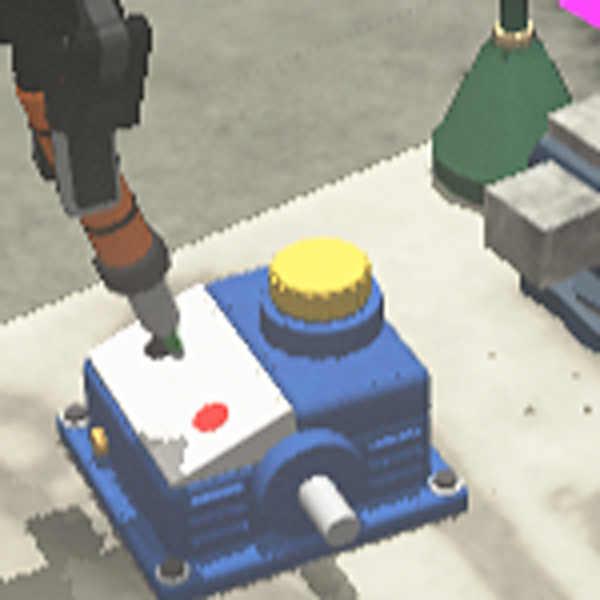

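The crop shows the pen leaning towards the front, its tip at about scene (255,208), hanging over the upper-middle pad and clear of it. The red dot is at about (262,224) and the cap is flush at (290,190). Next I'll get the pen's axis from its silhouette edges.

```bash
cat > tilt.py <<'E'
import sys
from h import *
def run(S,box,rowsL,rowsR,tip):
    s=ctrl.get_state(); M=R.from_quat(s["tool_rot"],scalar_first=True).as_matrix(); t=s["tcp_pos"]
    x0,y0,x1,y1=box; h=cv2.cvtColor(S[y0:y1,x0:x1],cv2.COLOR_RGB2HSV)
    m=cv2.inRange(h,np.array((4,110,40)),np.array((18,255,255)))
    n,l,st,c=cv2.connectedComponentsWithStats(m)
    for side,rows in(("L",rowsL),("R",rowsR)):
        pts=[]
        for r in range(y0,y1):
            if not any(a<=r<=b for a,b in rows): continue
            k=np.flatnonzero(m[r-y0]); 
            if len(k): pts.append(((k[0]-.5 if side=="L" else k[-1]+.5)+x0,r))
        pts=np.array(pts,float)
        vx,vy,px,py=cv2.fitLine(pts,cv2.DIST_HUBER,0,.01,.01).ravel()
        C,d1=ray("scene",(px-20*vx,py-20*vy)); _,d2=ray("scene",(px+20*vx,py+20*vy))
        N=np.cross(d1,d2); a=np.cross(N,M[:,1]); a/=np.linalg.norm(a); a*=np.sign(a[2])
        print(side,len(pts),np.round(pts[:, 0],1),"axis",a,"tilt",np.degrees(np.arctan2(a@M[:,0],-a@M[:,2])))
    C,d=ray("scene",tip); X=C+d*((t-C)@M[:,1])/(d@M[:,1]); print("tip",X,"rel tool",1e3*M.T@(X-t))
E
python3 - <<'E'
from tilt import *
S=cv2.imread("pics/s3full.png")[:,:,::-1]
run(S,(210,138,252,192),[(142,150),(174,186)],[(168,178)],(254.7,208.5))
h=cv2.cvtColor(S,cv2.COLOR_RGB2HSV)
g=cv2.inRange(h[195:215,245:265],np.array((40,60,30)),np.array((90,255,255))); print(np.argwhere(g)[:,::-1]+[245,195])
E
```

```text
L 22 [213.5 213.5 214.5 214.5 215.5 215.5 216.5 216.5 216.5 230.5 229.5 230.5
 238.5 231.5 231.5 232.5 232.5 233.5 234.5 234.5 235.5 238.5] axis [-0.2804  0.0603  0.958 ] tilt 16.669432206328704
R 11 [242.5 242.5 242.5 242.5 244.5 244.5 245.5 245.5 246.5 246.5 247.5] axis [-0.3128  0.0673  0.9474] tilt 18.662967188485386
tip [ 0.5069 -0.118   0.0986] rel tool [-33.4781  -0.      86.1096]
[[253 204]
 [251 205]
 [252 205]
 [253 205]
 [254 205]
 [252 206]
 [253 206]
 [254 206]
 [252 207]]
```

```bash
python3 - <<'E'
from h import *
S=cv2.imread("pics/s3full.png")[:,:,::-1]
s=ctrl.get_state(); M=R.from_quat(s["tool_rot"],scalar_first=True).as_matrix(); t=s["tcp_pos"]
h=cv2.cvtColor(S,cv2.COLOR_RGB2HSV)
m=cv2.inRange(h,np.array((4,110,40)),np.array((18,255,255)))
for r in list(range(139,152))+list(range(166,190)):
    k=np.flatnonzero(m[r,205:255])+205; print(r,k.min() if len(k) else None,k.max() if len(k) else None,end="; ")
G=t+np.array([0,0,.019])
print()
for dx in(-2,0,2):
  for th in(16,18,20,22):
    a=M@np.array([np.sin(np.radians(th)),0,-np.cos(np.radians(th))]); O=G+M[:,0]*dx/1e3
    # silhouette edges: offset r perpendicular to axis and view
    C,_=ray("scene",(0,0)); v=O-C; nrm=np.cross(a,v); nrm/=np.linalg.norm(nrm)
    f=lambda z,r:proj("scene",O+a*(z-.064)+nrm*r)
    e=[f(.09,.011),f(.09,-.011),f(.02,.011),f(.02,-.011),f(-.048,0)]
    print(dx,th,np.round(np.array(e),1).tolist())
E
```

```text
139 None None; 140 None None; 141 214 214; 142 214 214; 143 214 220; 144 215 220; 145 215 220; 146 216 220; 147 216 220; 148 217 220; 149 217 220; 150 217 221; 151 218 221; 166 240 241; 167 241 241; 168 241 242; 169 240 242; 170 240 242; 171 240 242; 172 238 244; 173 235 244; 174 231 245; 175 230 245; 176 231 246; 177 239 246; 178 232 247; 179 232 247; 180 233 247; 181 233 247; 182 234 246; 183 235 245; 184 235 244; 185 236 243; 186 239 239; 187 None None; 188 None None; 189 None None; 
-2 16 [[215.1, 145.7], [229.2, 139.2], [232.7, 181.6], [246.1, 175.4], [254.5, 209.9]]
-2 18 [[214.7, 146.4], [228.5, 139.2], [233.8, 181.4], [246.8, 174.6], [256.6, 208.7]]
-2 20 [[214.3, 147.0], [227.8, 139.3], [234.8, 181.1], [247.5, 173.8], [258.7, 207.4]]
-2 22 [[213.9, 147.6], [227.1, 139.3], [235.8, 180.8], [248.2, 173.0], [260.8, 206.1]]
0 16 [[213.8, 146.1], [227.9, 139.6], [231.5, 181.9], [244.8, 175.7], [253.3, 210.2]]
0 18 [[213.3, 146.7], [227.1, 139.6], [232.5, 181.7], [245.6, 174.9], [255.4, 209.0]]
0 20 [[213.0, 147.3], [226.4, 139.6], [233.6, 181.5], [246.3, 174.1], [257.6, 207.7]]
0 22 [[212.6, 147.9], [225.7, 139.6], [234.6, 181.2], [247.0, 173.3], [259.6, 206.4]]
2 16 [[212.4, 146.4], [226.5, 139.9], [230.2, 182.3], [243.5, 176.0], [252.1, 210.6]]
2 18 [[212.0, 147.0], [225.8, 139.9], [231.3, 182.1], [244.3, 175.2], [254.3, 209.4]]
2 20 [[211.6, 147.7], [225.1, 139.9], [232.3, 181.8], [245.0, 174.5], [256.4, 208.1]]
2 22 [[211.2, 148.3], [224.4, 140.0], [233.3, 181.5], [245.7, 173.6], [258.5, 206.7]]
```

```bash
python3 - <<'E'
import cv2
S=cv2.imread("pics/s3full.png")
cv2.imwrite("pics/s4.png",cv2.resize(S[132:222,205:275],None,fx=8,fy=6.6,interpolation=cv2.INTER_CUBIC))
E
```

```text
(no output)
```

View pics/s4.png

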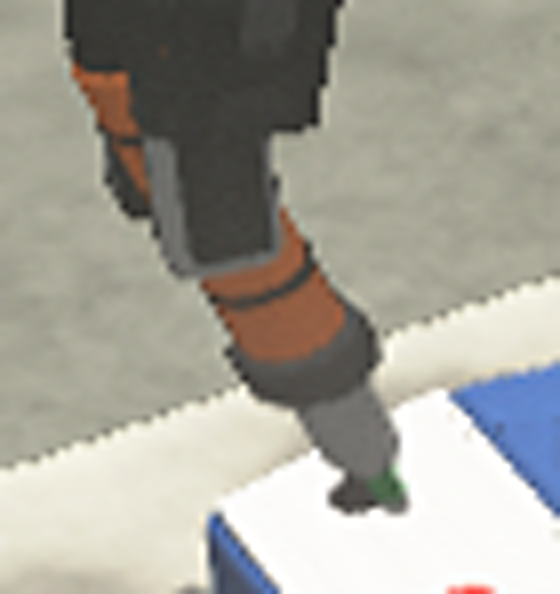

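The tilt measures about 16.5°, which is 3.5° short. I'll go back to the same pose in the stand's hole and pull about 5.5 mm further.

move_arm(
  translation=[
    [0, 0, -20],
    [-10, -25, -30],
    [-84, -206, -30],
    [-84, -206, -30],
    [-84, -206, -30],
    [-84, -206, -30],
    [-84, -206, -30],
    [-84, -206, -30],
    [-84, -206, -20],
    [-84, -206, -20],
  ],
  spin=[0, 0, 0, 0, 0, 0, 0, 0, 0, 0],
)

```text
clock: 9.6
tcp_pos: [0.5121, -0.329, 0.2025]
tool_rot: [-0.001, 0.106, 0.994, 0.001]
ft_force: [-0.0, 0.5, -2.7]
finger_gap: 0.0207
grasp_force: 69.1
```

move_arm(
  translation=[
    [-3, 0, 25],
    [-3, 0, 50],
    [-3, 0, 70],
    [-3, 0, 79],
    [-3, 0, 79],
    [-3, 0, 79],
  ],
  spin=[0, 0, 0, 0, 0, 0],
)

```text
clock: 10.1
tcp_pos: [0.5161, -0.3289, 0.126]
tool_rot: [-0.0, 0.104, 0.995, 0.0]
ft_force: [-0.1, 0.3, -1.8]
finger_gap: 0.0209
grasp_force: 69.1
```

```bash
python3 d.py .5122 -.3286 .1244
```

```text
10.1 [ 0.5161 -0.3289  0.126 ] yaw 168.00445107874432 z [-0.0002  0.0003 -1.    ] q [-0.5675  0.4357  0.0056  1.1411  0.0001 -0.3581] [-0.0548  0.2609 -1.7619] 0.020861092448355288
tool mm [ 3.84   -0.5142  1.5681]
```

move_arm(
  translation=[
    [0, 0, 0],
    [0, 0, 1],
    [2, 0, 1],
    [3, 0, 1],
    [4, 0, 1],
    [5, 0, 1],
    [6, 0, 1],
    [7, 0, 1],
    [8, 0, 1],
    [9, 0, 1],
    [9.5, 0, 1],
    [9.5, 0, 1],
  ],
  spin=[0, 0, 0, 0, 0, 0, 0, 0, 0, 0, 0, 0],
  newtons=30,
)

```text
clock: 11.1
tcp_pos: [0.5099, -0.3284, 0.1255]
tool_rot: [0.003, 0.105, 0.995, -0.0]
ft_force: [10.6, -0.6, -2.8]
finger_gap: 0.0201
grasp_force: 69.0
```

move_arm(
  translation=[
    [0, 0, 0],
    [0, 0, 0],
    [-1, 0, -20],
    [-1, 0, -45],
    [-1, 0, -75],
    [-1, 0, -85],
    [20, 40, -90],
    [35, 75, -90],
    [50, 110, -90],
    [65, 145, -90],
    [80, 180, -90],
    [84, 206, -80],
  ],
  spin=[0, 0, 0, 0, 0, 0, 0, 0, 0, 0, 0, 0],
  newtons=70,
)

```text
clock: 12.1
tcp_pos: [0.466, -0.1063, 0.2056]
tool_rot: [0.001, 0.105, 0.994, 0.0]
ft_force: [1.9, -0.0, -2.2]
finger_gap: 0.0204
grasp_force: 69.2
```

move_arm(
  translation=[
    [-3, 0, 10],
    [-6, 0, 20],
    [-6, 0, 20],
    [-6, 0, 20],
    [-6, 0, 20],
  ],
  spin=[0, 0, 0, 0, 0],
)

```text
clock: 12.52
tcp_pos: [0.4735, -0.1108, 0.1844]
tool_rot: [-0.0, 0.106, 0.994, -0.0]
ft_force: [-0.0, -0.3, -2.2]
finger_gap: 0.0205
grasp_force: 69.4
```

```bash
python3 d.py .473 -.110 .167; python3 - <<'E'
from h import *
S=ctrl.snapshot("scene");cv2.imwrite("pics/s5full.png",S[:,:,::-1])
cv2.imwrite("pics/s5.png",cv2.resize(S[132:222,205:275],None,fx=8,fy=6.6,interpolation=cv2.INTER_CUBIC)[:,:,::-1])
h=cv2.cvtColor(S,cv2.COLOR_RGB2HSV)
m=cv2.inRange(h,np.array((4,110,40)),np.array((18,255,255)))
for r in list(range(139,152))+list(range(166,190)):
    k=np.flatnonzero(m[r,205:255])+205; print(r,k.min() if len(k) else None,k.max() if len(k) else None,end="; ")
E
```

```text
12.5167 [ 0.4735 -0.1108  0.1844] yaw 167.87801770659976 z [-0.0006  0.     -1.    ] q [-0.2298  0.194  -0.1941  1.1833 -0.0001 -0.0182] [-0.0417 -0.2681 -2.184 ] 0.02054450425280695
tool mm [ 0.6451  0.6898 17.3864]
139 None None; 140 None None; 141 None None; 142 213 213; 143 213 219; 144 214 220; 145 214 220; 146 215 220; 147 215 220; 148 216 220; 149 216 220; 150 217 220; 151 218 221; 166 240 241; 167 240 242; 168 240 242; 169 240 242; 170 240 242; 171 239 242; 172 238 244; 173 235 245; 174 231 245; 175 231 246; 176 232 246; 177 240 247; 178 237 247; 179 233 247; 180 233 247; 181 234 247; 182 235 246; 183 235 246; 184 236 244; 185 237 243; 186 None None; 187 None None; 188 None None; 189 None None;
```

View pics/s5.png

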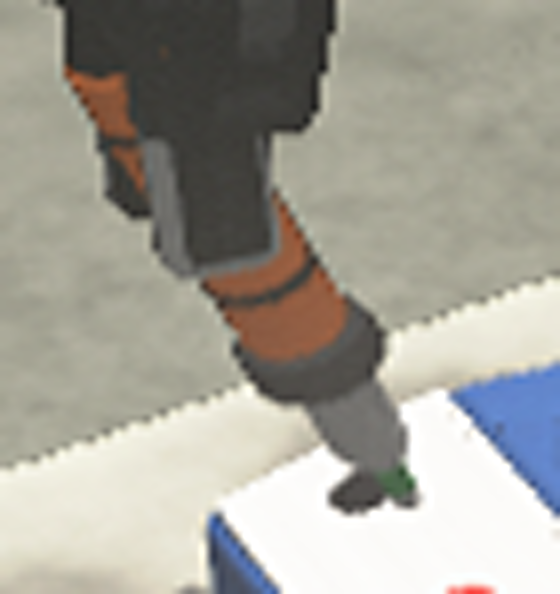

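The tip moved to scene (256,208) and the tilt is now about 18.2°. The grip setting had not dropped, so the arm gave 3 mm. One more short pull should bring the last 2°.

move_arm(
  translation=[
    [0, 0, -20],
    [-10, -25, -30],
    [-87, -206, -30],
    [-87, -206, -30],
    [-87, -206, -30],
    [-87, -206, -30],
    [-87, -206, -30],
    [-87, -206, -30],
    [-87, -206, -20],
    [-87, -206, -20],
  ],
  spin=[0, 0, 0, 0, 0, 0, 0, 0, 0, 0],
)

```text
clock: 13.4
tcp_pos: [0.5145, -0.3295, 0.2024]
tool_rot: [-0.001, 0.106, 0.994, 0.001]
ft_force: [-0.1, 0.3, -1.5]
finger_gap: 0.0204
grasp_force: 69.4
```

move_arm(
  translation=[
    [0, 0, 25],
    [0, 0, 50],
    [0, 0, 70],
    [0, 0, 79],
    [0, 0, 79],
    [0, 0, 79],
  ],
  spin=[0, 0, 0, 0, 0, 0],
)

```text
clock: 13.9
tcp_pos: [0.5148, -0.3284, 0.1255]
tool_rot: [-0.001, 0.104, 0.995, 0.0]
ft_force: [-3.1, 0.8, -3.2]
finger_gap: 0.0205
grasp_force: 69.2
```

move_arm(
  translation=[
    [0, 0, 0],
    [0, 0, 0],
    [2, 0, 0],
    [4, 0, 0],
    [6, 0, 0],
    [7, 0, 0],
    [8, 0, 0],
    [9, 0, 0],
    [9, 0, 0],
  ],
  spin=[0, 0, 0, 0, 0, 0, 0, 0, 0],
  jaw=1,
  newtons=35,
)

```text
clock: 14.65
tcp_pos: [0.5083, -0.3282, 0.1263]
tool_rot: [0.002, 0.105, 0.994, -0.0]
ft_force: [5.2, -1.3, -1.5]
finger_gap: 0.0207
grasp_force: 69.3
```

```bash
python3 d.py .5073 -.3279 .1255
```

```text
14.65 [ 0.5083 -0.3282  0.1263] yaw 167.9679636730773 z [ 0.0036 -0.0013 -1.    ] q [-0.5738  0.4213 -0.0171  1.1287  0.0009 -0.3638] [ 5.1877 -1.3226 -1.4716] 0.020654222872180734
tool mm [1.0682 0.1079 0.775 ]
```

move_arm(
  translation=[
    [1, 0, 0],
    [2, 0, 0],
    [3, 0, 0],
    [3.5, 0, 0],
    [3.5, 0, 0],
  ],
  spin=[0, 0, 0, 0, 0],
  newtons=70,
)

```text
clock: 15.07
tcp_pos: [0.5067, -0.3278, 0.1267]
tool_rot: [0.004, 0.105, 0.995, -0.0]
ft_force: [10.7, -1.3, -2.8]
finger_gap: 0.0199
grasp_force: 69.4
```

move_arm(
  translation=[
    [-2, 0, 0],
    [-2, 0, -20],
    [-2, 0, -45],
    [-2, 0, -75],
    [-2, 0, -85],
    [20, 40, -90],
    [35, 75, -90],
    [50, 110, -90],
    [65, 145, -90],
    [74, 180, -90],
    [74, 206, -80],
    [74, 206, -60],
  ],
  spin=[0, 0, 0, 0, 0, 0, 0, 0, 0, 0, 0, 0],
)

```text
clock: 16.07
tcp_pos: [0.4751, -0.1064, 0.187]
tool_rot: [0.002, 0.103, 0.995, 0.0]
ft_force: [0.7, 0.0, -1.0]
finger_gap: 0.0206
grasp_force: 69.5
```

move_arm(
  translation=[
    [0, 0, 0],
    [0, 0, 0],
    [0, 0, 0],
  ],
  spin=[0, 0, 0],
)

```text
clock: 16.32
tcp_pos: [0.474, -0.1105, 0.1859]
tool_rot: [-0.0, 0.105, 0.994, -0.0]
ft_force: [-0.3, 0.0, -0.5]
finger_gap: 0.0206
grasp_force: 69.5
```

```bash
python3 d.py .473 -.110 .167; python3 - <<'E'
from h import *
S=ctrl.snapshot("scene");cv2.imwrite("pics/s6full.png",S[:,:,::-1])
cv2.imwrite("pics/s6.png",cv2.resize(S[132:222,205:275],None,fx=8,fy=6.6,interpolation=cv2.INTER_CUBIC)[:,:,::-1])
h=cv2.cvtColor(S,cv2.COLOR_RGB2HSV)
m=cv2.inRange(h,np.array((4,110,40)),np.array((18,255,255)))
for r in list(range(139,152))+list(range(166,190)):
    k=np.flatnonzero(m[r,205:255])+205; print(r,k.min() if len(k) else None,k.max() if len(k) else None,end="; ")
E
```

```text
16.3167 [ 0.474  -0.1105  0.1859] yaw 167.92378916555035 z [-0.0001 -0.0001 -1.    ] q [-0.229   0.1935 -0.1907  1.1867 -0.0002 -0.0182] [-0.2639  0.0256 -0.4944] 0.020550177582427425
tool mm [ 1.0915  0.2969 18.9137]
139 None None; 140 None None; 141 213 213; 142 213 220; 143 214 220; 144 214 220; 145 215 220; 146 215 220; 147 216 220; 148 217 220; 149 217 220; 150 218 221; 151 219 221; 166 240 242; 167 240 242; 168 240 243; 169 240 243; 170 239 242; 171 238 242; 172 235 245; 173 231 245; 174 231 246; 175 233 246; 176 239 247; 177 236 247; 178 233 247; 179 234 247; 180 234 247; 181 235 246; 182 235 246; 183 236 244; 184 237 243; 185 None None; 186 None None; 187 None None; 188 None None; 189 None None;
```

View pics/s6.png

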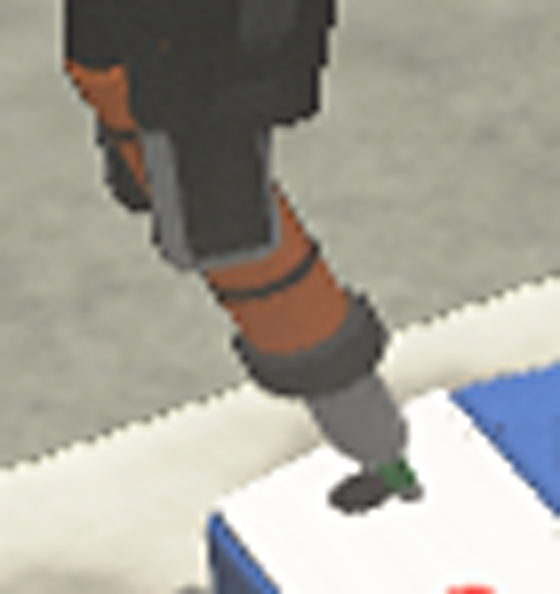

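The tilt is now about 18.7°, with the tip at scene (256.5,206.4). That is square to the pad within about 1.3°, so I'll work out the shift to hover over the red dot.

```bash
cat > tip.py <<'E'
import sys
from h import *
s=ctrl.get_state(); M=R.from_quat(s["tool_rot"],scalar_first=True).as_matrix(); t=s["tcp_pos"]
uv=[float(v) for v in sys.argv[1:3]]; off=float(sys.argv[3])
C,d=ray("scene",uv); X=C+d*((t-C)@M[:,1])/(d@M[:,1])
y=np.radians(-12); xg=np.array([np.cos(y),np.sin(y),0]); n=np.cos(np.radians(20))*np.array([0,0,1])-np.sin(np.radians(20))*xg
pc=np.array([.5234,-.0914,.062]); yg=np.array([-np.sin(y),np.cos(y),0])
red=np.array([.5172,-.1193,.0625])
print("tip",X,"len",np.linalg.norm(X-t-[0,0,.019]),"above pad",1e3*(X-pc)@n,"tool shift",1e3*M.T@(red+off*n-X),"n tool",M.T@n)
print("G-based tip",t+[0,0,.019]-.111*(M@[np.sin(.326),0,-np.cos(.326)]))
E
python3 tip.py 256.5 206.4 0.006
```

```text
tip [ 0.5102 -0.1185  0.1014] len 0.11007083477683699 above pad 39.522033659695346 tool shift [-4.9193  0.657  33.2821] n tool [ 0.3414 -0.0007 -0.9399]
G-based tip [ 0.5091 -0.1182  0.1   ]
```

move_arm(
  translation=[
    [-5, 0.7, 10],
    [-5, 0.7, 20],
    [-5, 0.7, 28],
    [-5, 0.7, 33],
    [-5, 0.7, 33],
    [-5, 0.7, 33],
  ],
  spin=[0, 0, 0, 0, 0, 0],
)

```text
clock: 16.87
tcp_pos: [0.4786, -0.1103, 0.152]
tool_rot: [-0.001, 0.105, 0.994, 0.0]
ft_force: [0.7, -0.5, -1.1]
finger_gap: 0.0205
grasp_force: 69.5
```

```bash
python3 d.py; python3 - <<'E'
from h import *
S=ctrl.snapshot("scene");T=ctrl.snapshot("top")
cv2.imwrite("pics/s7f.png",S[:,:,::-1]);cv2.imwrite("pics/t7f.png",T[:,:,::-1])
a=cv2.resize(S[190:240,235:295],(600,500),interpolation=cv2.INTER_CUBIC)
cv2.imwrite("pics/s7.png",a[:,:,::-1])
print(blobs(S,(250,205,275,240),(0,120,80),(8,255,255)))
E
```

```text
16.8667 [ 0.4786 -0.1103  0.152 ] yaw 167.9488154934125 z [-0.0012  0.0004 -1.    ] q [-0.2266  0.2229 -0.2433  1.1059  0.0001 -0.0163] [ 0.7012 -0.4814 -1.0732] 0.02047148869929579
[(array([262.5   , 224.0263]), np.int32(38), array([258, 221,   9,   7]))]
```

View pics/s7.png

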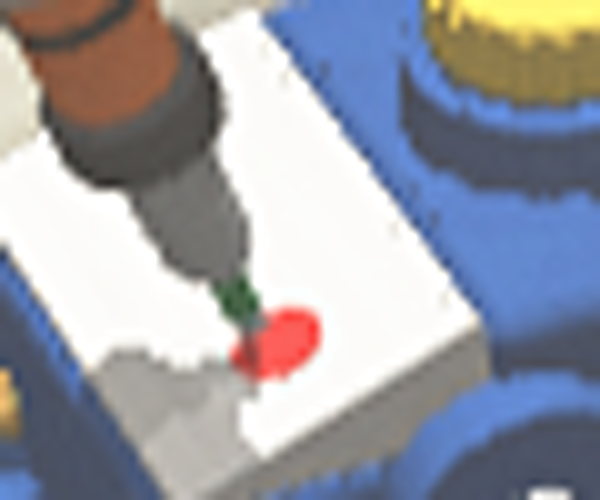

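The crop shows the tip hovering just above the red dot: tip at scene (260,222.5), dot centre at (262.4,224).

```bash
python3 tip.py 260.1 222.4 0.0; python3 - <<'E'
from h import *
S=cv2.imread("pics/s7f.png")[:,:,::-1]
red=np.array([.5172,-.1193,.0625]);n=np.array([-.3345,.0711,.9397])
print([proj("scene",red+k*n) for k in(0,.003,.006)],proj("scene",[.478+.0,-.11,.15]))
xg=np.array([.978,-.208,0]);yg=np.array([.208,.978,0])
sl=np.cross(yg,n); print("per mm: slope-x",(proj("scene",red+.001*sl)-proj("scene",red)),"y",proj("scene",red+.001*yg)-proj("scene",red),"n",proj("scene",red+.001*n)-proj("scene",red))
for r in range(216,228): print(r,[tuple(int(v) for v in S[r,c]) for c in range(257,264)])
E
```

```text
tip [ 0.5144 -0.1179  0.0669] len 0.11086089671536702 above pad 5.713679945477292 tool shift [-2.99   -0.8022  4.3966] n tool [ 0.3418 -0.0002 -0.9398]
G-based tip [ 0.5139 -0.1178  0.0666]
[array([262.1947, 224.2888]), array([261.4842, 223.1006]), array([260.7705, 221.9073])] [233.1214 185.9657]
per mm: slope-x [ 0.5229 -0.3279] y [-0.2315 -0.3413] n [-0.2365 -0.3955]
216 [(117, 115, 114), (114, 111, 111), (164, 168, 158), (255, 255, 255), (254, 253, 251), (252, 252, 250), (252, 252, 250)]
217 [(116, 113, 112), (99, 105, 96), (137, 151, 133), (255, 255, 255), (255, 254, 253), (252, 251, 249), (252, 252, 250)]
218 [(93, 111, 92), (78, 100, 77), (65, 96, 64), (248, 252, 243), (255, 255, 255), (253, 252, 251), (252, 252, 250)]
219 [(71, 103, 71), (75, 102, 74), (71, 102, 71), (129, 161, 130), (255, 255, 255), (255, 255, 255), (252, 255, 254)]
220 [(66, 93, 67), (73, 100, 73), (71, 100, 70), (66, 99, 71), (255, 242, 238), (255, 243, 238), (252, 216, 209)]
221 [(139, 157, 134), (70, 96, 71), (82, 105, 83), (100, 114, 103), (201, 146, 142), (255, 143, 136), (252, 82, 75)]
222 [(249, 249, 243), (166, 169, 159), (98, 107, 100), (112, 121, 120), (162, 120, 116), (255, 91, 86), (252, 92, 86)]
223 [(255, 255, 255), (253, 231, 224), (132, 105, 102), (169, 108, 104), (244, 102, 96), (255, 93, 88), (252, 95, 90)]
224 [(255, 255, 255), (255, 189, 181), (155, 83, 79), (176, 84, 79), (255, 94, 88), (254, 95, 90), (252, 95, 90)]
225 [(226, 230, 223), (225, 98, 93), (160, 68, 64), (156, 73, 69), (255, 95, 89), (253, 94, 89), (252, 92, 87)]
226 [(164, 165, 160), (159, 94, 90), (173, 68, 64), (169, 72, 67), (255, 91, 86), (253, 90, 84), (252, 86, 80)]
227 [(168, 167, 161), (180, 162, 157), (185, 127, 121), (187, 93, 87), (250, 103, 97), (253, 151, 142), (236, 135, 128)]
```

move_arm(
  translation=[
    [-1, -0.8, -1],
    [-1, -0.8, -1],
    [-2, -0.8, 1.8],
    [-2, -0.8, 1.8],
    [-2, -0.8, 1.8],
    [-2, -0.8, 1.8],
  ],
  spin=[0, 0, 0, 0, 0, 0],
)

```text
clock: 17.47
tcp_pos: [0.4807, -0.1115, 0.1506]
tool_rot: [-0.0, 0.105, 0.994, 0.0]
ft_force: [0.5, -0.3, -0.7]
finger_gap: 0.0204
grasp_force: 69.5
```

```bash
cat > f.py <<'E'
from h import *
n=np.array([-.3345,.0711,.9397]);F=[];p=[]
for i in range(6):
    s=ctrl.get_state(); F.append(s["ft_force"]);p.append(s["tcp_pos"]); S=ctrl.snapshot("scene")
F=np.array(F); print(s["clock"],np.mean(p,0),"F",F.mean(0),F.std(0),"Fn",F.mean(0)@n,"q",s["joint_velocities"].max())
cv2.imwrite("pics/last.png",S[:,:,::-1])
for r in range(214,228): print(r,[tuple(int(v) for v in S[r,c]) for c in range(257,265)])
E
python3 f.py
```

```text
17.7167 [ 0.4808 -0.1115  0.1507] F [ 0.4894  0.1084 -1.3019] [0.3699 0.3618 0.4632] Fn -1.3793732164635064 q 0.0026447084968225527
214 [(116, 115, 112), (118, 117, 112), (119, 118, 117), (123, 122, 119), (151, 150, 145), (255, 255, 255), (254, 253, 251), (252, 251, 249)]
215 [(116, 115, 114), (116, 114, 111), (120, 118, 115), (119, 118, 116), (160, 157, 153), (255, 255, 255), (253, 253, 251), (252, 251, 249)]
216 [(114, 115, 111), (117, 116, 112), (120, 118, 116), (113, 112, 109), (222, 217, 212), (255, 255, 255), (254, 253, 251), (252, 251, 249)]
217 [(115, 112, 109), (117, 115, 112), (116, 113, 112), (97, 106, 95), (220, 231, 213), (255, 255, 255), (254, 253, 251), (252, 252, 250)]
218 [(139, 136, 133), (106, 108, 103), (103, 109, 99), (76, 101, 76), (129, 159, 128), (255, 255, 255), (255, 254, 253), (253, 253, 252)]
219 [(164, 174, 159), (78, 95, 77), (80, 102, 80), (73, 101, 74), (64, 94, 64), (244, 249, 239), (255, 255, 255), (253, 255, 255)]
220 [(247, 247, 241), (139, 160, 137), (69, 97, 70), (73, 100, 73), (68, 101, 70), (146, 166, 134), (255, 218, 212), (253, 218, 208)]
221
[... 217 characters left out ...]
19, 130, 128), (238, 105, 99), (255, 92, 86)]
223 [(253, 255, 253), (255, 252, 247), (255, 116, 110), (165, 102, 99), (110, 117, 116), (109, 125, 124), (222, 89, 84), (255, 92, 87)]
224 [(255, 255, 255), (220, 162, 154), (237, 77, 72), (177, 83, 77), (125, 94, 92), (135, 96, 92), (246, 87, 81), (254, 94, 88)]
225 [(229, 232, 224), (159, 81, 76), (162, 70, 67), (161, 73, 68), (167, 76, 72), (246, 84, 80), (255, 94, 88), (253, 89, 84)]
226 [(165, 166, 161), (165, 98, 93), (163, 68, 65), (176, 72, 69), (182, 74, 69), (237, 81, 77), (255, 87, 81), (246, 102, 96)]
227 [(171, 170, 164), (165, 145, 141), (177, 128, 122), (174, 79, 74), (171, 77, 73), (176, 97, 90), (238, 135, 129), (249, 243, 238)]
```

move_arm(
  translation=[
    [-0.3, 0, 1],
    [-0.7, 0, 2],
    [-1, 0, 2.8],
    [-1.4, 0, 3.8],
    [-1.7, 0, 4.7],
    [-2.05, 0, 5.6],
    [-2.05, 0, 5.6],
    [-2.05, 0, 5.6],
  ],
  spin=[0, 0, 0, 0, 0, 0, 0, 0],
)

```text
clock: 18.43
tcp_pos: [0.4828, -0.1119, 0.1451]
tool_rot: [-0.0, 0.105, 0.994, 0.0]
ft_force: [-0.8, 0.6, 2.5]
finger_gap: 0.0203
grasp_force: 69.5
```

```bash
python3 f.py
```

```text
18.6833 [ 0.4827 -0.1119  0.1451] F [-0.8299  0.2408  2.0232] [0.2197 0.4017 0.6536] Fn 2.195965687549994 q 0.0013738240456612615
214 [(113, 112, 109), (120, 118, 115), (119, 117, 115), (118, 115, 112), (128, 127, 125), (175, 173, 169), (255, 255, 255), (253, 253, 251)]
215 [(115, 113, 111), (118, 116, 114), (118, 117, 113), (119, 118, 113), (128, 128, 124), (124, 123, 119), (255, 253, 250), (254, 253, 251)]
216 [(115, 112, 108), (117, 114, 111), (117, 117, 113), (117, 116, 113), (126, 125, 122), (123, 121, 118), (249, 247, 243), (255, 254, 252)]
217 [(115, 112, 108), (116, 114, 112), (117, 116, 114), (118, 116, 112), (119, 117, 116), (121, 117, 115), (246, 243, 239), (255, 255, 253)]
218 [(114, 112, 110), (117, 115, 113), (115, 113, 111), (118, 115, 112), (116, 114, 112), (142, 140, 137), (255, 255, 252), (255, 255, 254)]
219 [(111, 110, 107), (114, 112, 110), (115, 115, 112), (116, 112, 112), (113, 111, 110), (178, 185, 173), (255, 255, 255), (254, 255, 255)]
220 [(103, 101, 100), (109, 106, 105), (114, 110, 109), (102, 110, 101), (96, 107, 94), (135, 154, 135), (255, 220, 214), (2
[... 236 characters left out ...]
2, 93), (192, 149, 148), (255, 90, 86)]
223 [(252, 253, 250), (255, 252, 248), (165, 101, 88), (114, 93, 79), (100, 112, 102), (110, 117, 112), (140, 155, 153), (255, 94, 88)]
224 [(255, 255, 255), (209, 161, 154), (165, 67, 63), (136, 76, 74), (117, 109, 106), (112, 122, 119), (126, 110, 108), (255, 91, 86)]
225 [(230, 233, 226), (162, 81, 77), (165, 70, 67), (156, 73, 69), (164, 87, 84), (160, 97, 94), (162, 77, 74), (255, 89, 84)]
226 [(167, 167, 162), (164, 97, 93), (165, 69, 65), (164, 71, 68), (188, 73, 70), (186, 72, 68), (178, 64, 61), (252, 104, 98)]
227 [(169, 168, 163), (166, 146, 140), (163, 112, 108), (165, 79, 74), (173, 78, 74), (179, 96, 90), (195, 131, 125), (253, 244, 239)]
```

move_arm(
  translation=[
    [-0.3, 0, 1],
    [-0.7, 0, 2],
    [-1, 0, 2.9],
    [-1, 0, 2.9],
    [-1, 0, 2.9],
  ],
  spin=[0, 0, 0, 0, 0],
)

```text
clock: 19.15
tcp_pos: [0.4838, -0.1121, 0.1422]
tool_rot: [-0.0, 0.105, 0.994, 0.0]
ft_force: [-2.5, 0.2, 3.4]
finger_gap: 0.0209
grasp_force: 69.5
```

```bash
python3 f.py; python3 f.py|head -1
```

```text
19.4 [ 0.4837 -0.1121  0.1422] F [-1.9644  0.4102  3.136 ] [0.4077 0.2312 0.4844] Fn 3.6331052173524543 q 0.0009045985171884967
214 [(116, 113, 111), (116, 114, 112), (115, 112, 110), (120, 119, 115), (119, 116, 114), (175, 174, 169), (254, 253, 249), (254, 253, 252)]
215 [(116, 113, 110), (116, 114, 111), (117, 115, 113), (118, 116, 113), (122, 122, 118), (129, 128, 126), (236, 233, 229), (255, 255, 253)]
216 [(115, 113, 111), (115, 113, 110), (119, 117, 115), (119, 118, 116), (127, 127, 123), (128, 128, 126), (175, 172, 166), (255, 255, 255)]
217 [(114, 112, 109), (114, 113, 110), (119, 117, 115), (119, 117, 114), (121, 119, 116), (128, 126, 124), (124, 122, 120), (255, 255, 255)]
218 [(115, 113, 110), (114, 114, 111), (116, 114, 112), (119, 117, 114), (116, 114, 111), (123, 122, 119), (124, 121, 120), (255, 255, 255)]
219 [(114, 113, 109), (115, 114, 110), (115, 113, 110), (118, 116, 114), (117, 115, 113), (118, 118, 116), (140, 143, 139), (255, 255, 255)]
220 [(109, 109, 106), (114, 111, 109), (114, 113, 109), (116, 114, 112), (116, 115, 113), (112, 114, 113), (219, 122, 116), (2
[... 366 characters left out ...]
(104, 116, 107), (117, 133, 131), (255, 93, 87)]
224 [(229, 231, 224), (210, 162, 155), (166, 69, 66), (138, 78, 76), (119, 109, 107), (111, 119, 117), (122, 109, 107), (255, 94, 88)]
225 [(164, 166, 160), (162, 81, 76), (165, 71, 67), (155, 71, 68), (150, 86, 83), (143, 94, 91), (159, 77, 73), (255, 88, 83)]
226 [(167, 168, 162), (165, 97, 94), (166, 70, 66), (166, 73, 68), (179, 73, 68), (176, 70, 67), (180, 67, 63), (251, 103, 97)]
227 [(168, 167, 161), (167, 146, 141), (165, 115, 111), (164, 78, 72), (173, 78, 74), (181, 96, 90), (194, 131, 124), (252, 243, 237)]
19.7 [ 0.4838 -0.1121  0.1422] F [-2.2711  0.6382  3.3832] [0.3089 0.415  0.3196] Fn 3.984237021907676 q 0.0014401323521291986
```

The force rose about 5.1 N, so the plunger is in about 7 mm. The tip is still on the red dot's centre and everything is steady, so I'm handing in.

```bash
python3 -c "
from bench import ctrl
print(ctrl.finish_job())"
```

```text
the job is handed in; nothing more can be done
None
```

I handed the job in at about 20 s with the cap pressed home first, then the pen held steady on the red dot, plunger about 7 mm in (about 5 N) and, by camera, about 1° off square to the pad.

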